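Make up two specimen kits

TASK

Make up the two specimen kits for the teaching collection, each piece lying flat (the vials standing) on the floor of the pocket cut for it: in the blue tray the long limb bone, the knucklebone and the red-capped vial, in the green tray the vertebra and the yellow-capped vial. Keep these two vials upright all the way, and leave the spare short bone and the black-capped vial where they are.

Things in the scene. Friction and masses are not known exactly. Their poses are not given: they have to be found in the camera images.
- blue_tray: Fixed tray: blue base 136 (x) by 180 mm (y) under dark foam, 14 mm tall in all. Origin: centre of its underside, z up. Pockets cut through the 6 mm foam show a blue floor 8 mm above the desk (centre x, y in tray; size x by y): long pocket for the long limb bone at (+34, 0), 50 by 136; middle-sized pocket for the knucklebone at (-31, +40), 56 by 70; square vial pocket at (-31, -45), 52 by 52 mm.
- green_tray: Fixed tray: green base 136 (x) by 180 mm (y) under dark foam, 14 mm tall in all. Origin: centre of its underside, z up. Pockets cut through the 6 mm foam show a green floor 8 mm above the desk (centre x, y in tray; size x by y): large square pocket for the vertebra at (0, +36), 80 by 80; square vial pocket at (0, -45), 52 by 52 mm.
- long_bone: Long limb bone, tan, 110 mm long, lying along its x: a slim round shaft (15 mm diameter, its axis 14 mm above the underside) between two knobbly flat-footed ends, each 20 mm long, 28 mm wide and about 25 mm tall; 40 to 85 g. Origin: below the middle of the shaft, at the level of the ends' underside; either way round is the same.
- knucklebone: Knucklebone, a compact brown block with four bumps on top, 42 mm (x) by 28 mm (y) by 30 mm tall (straight sides up to about 20 mm), 28 to 56 g. Origin: centre of its underside, z up.
- vertebra: Vertebra, tan, 61 mm (x) by 60 mm (y), 35 to 70 g: a round body 32 mm in diameter, 30 mm tall, centred at x = -10 mm (grip it there across y); behind it two side wings (14 mm tall, rooted at x = 13, reaching y = +-29 mm) and a spine (20 mm tall, reaching x = 35 mm). Origin: underside level, 10 mm from the round body's axis towards the spine; z up.
- red_vial: upright sealed sample vial, amber body with a paper band, red cap; 28 mm diameter, 60 mm tall, 35 to 70 g. Origin: centre of its underside, z up its axis. Belongs to the blue kit.
- yellow_vial: upright sealed sample vial, amber body with a paper band, yellow cap; 28 mm diameter, 60 mm tall, 35 to 70 g. Origin: centre of its underside, z up its axis. Belongs to the green kit.
- black_vial: upright sealed sample vial, amber body with a paper band, black cap; 28 mm diameter, 60 mm tall, 35 to 70 g. Origin: centre of its underside, z up its axis. A spare: leave it where it stands.
- short_bone: Short limb bone, shaped like the long one but only 70 mm long. Origin: below the middle of the shaft, at the underside's level; x along the bone. A spare: leave it where it lies.
There are look-alikes about, which are no part of the job. Leave any orange look-alike of the long_bone alone.

How it is judged (in metres and radians):
At the end, for the whole second after the job is handed in: Released, at rest, tilted < 0.15 rad, under 4 mm above the pocket floor; off the pocket centre along tray x and y by at most: long bone 15 mm (and 0.3 rad along it), knucklebone 18, vertebra 22, vials 14. Short bone and black vial within 20 mm of their starts (x of long_bone in the frame of blue_tray between 0.019 and 0.049 m and y of long_bone in the frame of blue_tray between -0.015 and 0.015 m and z of each of long_bone, knucklebone, red_vial in the frame of blue_tray below 0.012 m and angle between each of long_bone, knucklebone, red_vial, vertebra, yellow_vial's own z axis and vertical below 0.15 rad and linear speed of each of long_bone, knucklebone, red_vial, vertebra, yellow_vial below 0.02 m/s and angular speed of each of long_bone, knucklebone, red_vial, vertebra, yellow_vial below 0.2 rad/s and angle between the x axis of long_bone and the y axis of blue_tray, either way round below 0.3 rad and x of knucklebone in the frame of blue_tray between -0.049 and -0.013 m and y of knucklebone in the frame of blue_tray between 0.022 and 0.058 m and x of red_vial in the frame of blue_tray between -0.045 and -0.017 m and y of red_vial in the frame of blue_tray between -0.059 and -0.031 m and x of vertebra in the frame of green_tray between -0.022 and 0.022 m and y of vertebra in the frame of green_tray between 0.014 and 0.058 m and z of each of vertebra, yellow_vial in the frame of green_tray below 0.012 m and x of yellow_vial in the frame of green_tray between -0.014 and 0.014 m and y of yellow_vial in the frame of green_tray between -0.059 and -0.031 m and distance of each of short_bone, black_vial from where it was at the start of the episode below 0.02 m); the robot touches nothing.
It fails at once if the red- or yellow-capped vial is tipped more than 0.6 rad (angle between any of red_vial, yellow_vial's own z axis and vertical above 0.6 rad).
It fails at once if a spare (short bone or black-capped vial) is moved more than 30 mm (distance of any of short_bone, black_vial from where it was at the start of the episode above 0.03 m).
It also fails if it takes over 115 s, if anything falls off the work surface, if the arm or the gripper's body presses on something with over 40 N, if the wrist force passes 120 N, or if a joint passes its speed limit or range.

ROBOT

A 6-joint arm with a two-finger parallel gripper is mounted at the origin on the work surface. World frame = base frame: x ahead of the robot, y to its left, z up, the work surface at z = 0. Lengths are in m, angles in degrees, forces in N, time in s.
With the tool pointing down it reaches from about 0.275 to 0.75 m from the base axis. Payload 10.2 kg.
Tool frame: the origin (TCP) lies between the finger pads; the fingertips stand 14 mm ahead of it and the grasp point (between the pads) lies 5 mm behind it (ctrl.tips_ahead is the distance from the TCP to the fingertips, in m); z points along the fingers, y is the line along which they close (so a half turn about z gives the same grasp; the last joint's range is limited). The gripper opens to 85 mm and grips with 20 to 120 N. Pads are 22 mm wide; open, the fingers measure 114 mm over their backs; the gripper's body (76 mm by 85 mm) begins 54 mm behind the grasp point. The pads swing forward as they close: fully open they stand 13 mm farther back than shut.
Start: joints at [-87.8, 17.928, 85.812, -0, 76.261, -12.8], TCP at [0.136, -0.507, 0.213] pointing down, gripper open.
Joint ranges: [-168.41, 168.41], [-55.51, 124.54], [10.69, 146.95], [-70.63, 250.63], [1, 178], [-165.06, 165.06]. Speed limits (degrees/s): [136.94, 136.94, 172.46, 180, 180, 180].

INTERFACE

Orientations are given as a 3x3 rotation matrix whose columns are the frame's x, y, z axes.
In Python, from rig import ctrl, eyes, job gives the robot as it stands.
- The arm moves only by the tool jog_arm, never from a script. Its argument "steps" is a list of rows, each a list of 7 numbers: the turn, a rotation vector about the tool's x, y, z in rad, then the shift along the tool's x, y, z in cm, then the closure, from -1 (fully open) to 1 (shut). In form: [[rx, ry, rz, dx, dy, dz, fingers], ...]. A call has exactly 10 rows; each row is the pose to reach, as a shift and turn from the pose commanded when the call began, along the tool's axes at that moment; what a row does not reach only later rows make up. A row lasts 1/10 s, in which the tool goes at most 50 mm and 8.59 degrees, less where a joint would pass 70% of its speed; a pose out of reach is approached as far as the arm can. A call with a gripper value outside its range is refused whole. The fingers move at their own pace and stop on an object; "squeeze" is the grip in N (left out, the last holds). Time passes only in rows, so rows that repeat a pose let the fingers close, or fill a call up. It gives the time, the measured TCP pose, the force, the opening and the grip force at its end, in the units of the state.
- ctrl.get_state(): the state, without advancing time (a new reading comes with each control period).
- eyes.snapshot(name): name is "side" or "top" or "wrist"; returns a dict with "image" (384x512x3 uint8, red, green, blue), "range_z" (384x512 float32, m along the optical axis (not along the pixel's ray), 0 where there is no reading), "mtx" (3x3 intrinsics, pixels), "R" (3x3) and "t" (3): a world point X has camera coordinates R X + t. Camera axes: x right, y down, z forward; pixel columns grow to the right and rows downward; lengths in m; the calibration is good to about 2 mm. A picture is of the moment at which its call begins.
- job.hand_in(): hands the job in; it is judged then, once.
The state is a dict: "t": time; "qpos": joint angles; "qvel": joint speeds; "effort": joint torques, N m; "tool_pos": TCP position; "tcp_rot": TCP orientation; "wrist_force": force on the tool from outside, world axes, zero at the start; "ft_torque": the same for the moment, N m; "finger_gap": finger opening in m; "finger_force": force on a finger pad.
Only numpy, scipy, OpenCV 4.12 (cv2) and the standard library are available. Lean on these libraries where they do the work, as an engineer would, in place of code of your own. Each camera call takes 0.05 s, during which the arm holds its last target. There are 200 camera calls.

## Working session

There is one attempt and no reset: what is moved stays moved. The work goes in short steps, Python scripts to look and compute and a tool call to move; the robot and the scene stay as the last step left them, time stands still between calls to the robot, and variables do not carry over. Pictures are saved under pics/ and viewed, at most 14 in all, crops included, and the job is handed in when it is done.

Besides the shell and the picture viewer there is one more tool, called after ">>>" by a JSON object that holds its "api" and its "payload". jog_arm: Moves the arm, as the interface text tells. Its arguments: {"type":"object","properties":{"steps":{"type":"array","items":{"type":"array","items":{"type":"number"}}},"squeeze":{"type":"number"}},"required":["steps"]}

```bash
ls; mkdir -p pics
cat > h.py <<'E'
import numpy as np, cv2
from rig import ctrl, eyes, job
def snap(n,save=None):
    s=eyes.snapshot(n)
    if save: cv2.imwrite('pics/'+save,cv2.cvtColor(s['image'],cv2.COLOR_RGB2BGR))
    return s
def world(s):
    z=s['range_z']; v,u=np.mgrid[:z.shape[0],:z.shape[1]]; K=s['mtx']
    P=np.stack([(u-K[0,2])/K[0,0]*z,(v-K[1,2])/K[1,1]*z,z],-1)
    W=(P-s['t'])@s['R']; W[z==0]=np.nan
    return W
E
python3 - <<'E'
from h import *
for n in('top','side'):
    s=snap(n,n+'0.png'); np.savez(n+'0.npz',**s); W=world(s)
    print(n,s['mtx'].round(1).tolist(),(-s['R'].T@s['t']).round(3))
st=ctrl.get_state();print(st)
E
```

```text
pics
top [[405.6, 0.0, 250.9], [0.0, 405.6, 185.0], [0.0, 0.0, 1.0]] [ 0.31  -0.018  0.9  ]
side [[356.0, 0.0, 255.9], [0.0, 356.0, 186.1], [0.0, 0.0, 1.0]] [0.377 0.573 0.727]
{'t': 0.1, 'qpos': array([-8.78004596e+01,  1.79548424e+01,  8.58484609e+01, -7.09349664e-04,
        7.62617238e+01, -1.28005226e+01]), 'qvel': array([-0.00206029, -0.04742278, -0.16035576, -0.02620358,  0.04156606,
        0.03962858]), 'effort': array([ 4.61881587e-03, -4.12894320e+01, -2.60141730e+01, -1.05458885e-04,
        3.06590722e-03, -8.76433774e-06]), 'tool_pos': array([ 0.13585011, -0.5068632 ,  0.21271264]), 'tcp_rot': array([[ 9.65924786e-01,  2.58822922e-01, -5.55761342e-05],
       [ 2.58822817e-01, -9.65924150e-01,  1.13364075e-03],
       [ 2.39729882e-04, -1.10939607e-03, -9.99999356e-01]]), 'wrist_force': array([ 0.22339411, -1.00145027, -0.41951553]), 'ft_torque': array([ 0.02480856, -0.00225346,  0.02589756]), 'finger_force': 0.0, 'finger_gap': 0.08511844261939308}
```

View pics/top0.png

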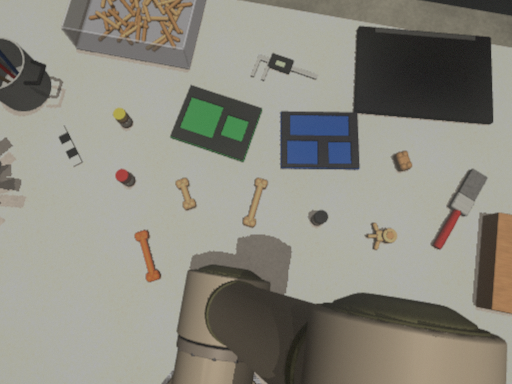

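View pics/side0.png

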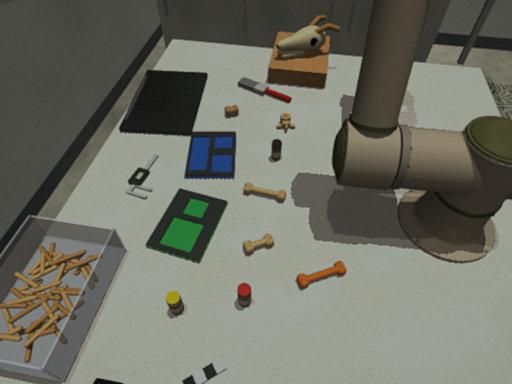

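The top view shows yellow vial (122,117), red vial (125,178), short bone (187,194), long bone (256,203), orange look-alike (148,256), black vial (319,217), vertebra (382,236), knucklebone (403,160), green tray (217,124) and blue tray (320,140). The side view agrees. Next I measure their poses.

```bash
cat > m.py <<'E'
from h import *
def meas(s,roi,lo,hi,name,mask=None):
    W=world(s); u0,v0,u1,v1=roi; w=W[v0:v1,u0:u1]
    m=(w[...,2]>lo)&(w[...,2]<hi)
    if mask is not None: m&=mask[v0:v1,u0:u1]
    n,l,st,_=cv2.connectedComponentsWithStats(m.astype(np.uint8))[:4]
    if n<2: print(name,'none'); return
    k=1+np.argmax(st[1:,4]); p=w[l==k]
    (c,sz,a)=cv2.minAreaRect((p[:,:2]*1000).astype(np.float32))
    if sz[0]<sz[1]: a+=90; sz=sz[::-1]
    e,V=np.linalg.eigh(np.cov(p[:,:2].T)); ax=V[:,1]
    print(name,len(p),'rect',np.round(c,1),np.round(sz,1),'ang',round(a,1),'pca',round(np.degrees(np.arctan2(ax[1],ax[0])),1),'mean',(p.mean(0)*1000).round(1),'zmax',np.nanpercentile(p[:,2],[50,99]).round(4))
    return p
E
python3 - <<'E'
from m import *
s=dict(np.load('top0.npz')); W=world(s); im=s['image'].astype(int)
R={'yellow':(108,100,140,135),'red':(110,162,142,195),'short':(170,172,203,215),'long':(236,170,276,235),'black':(305,203,335,230),'vert':(360,220,405,255),'knuck':(390,145,418,177)}
for k,r in R.items(): meas(s,r,0.005,0.08,k)
for k in('yellow','red','black'): meas(s,R[k],0.053,0.08,k+'cap')
meas(s,R['vert'],0.024,0.05,'vert body')
g=(im[...,1]>1.6*im[...,0])&(im[...,1]>1.6*im[...,2])&(im[...,1]>60)
b=(im[...,2]>1.6*im[...,0])&(im[...,2]>1.5*im[...,1])&(im[...,2]>60)
for nm,mk in(('g',g),('b',b)):
    n,l,st,_=cv2.connectedComponentsWithStats(mk.astype(np.uint8))
    for k in range(1,n):
        if st[k,4]>100:
            p=W[l==k]; c,sz,a=cv2.minAreaRect((p[:,:2]*1000).astype(np.float32)); print(nm,np.round(c,1),np.round(sz,1),round(a,1),np.median(p[:,2]).round(4))
meas(s,(165,80,270,165),0.009,0.02,'gtray'); meas(s,(274,105,365,175),0.009,0.02,'btray')
big=[]
for n,r in(('top',(345,140,435,260)),):
    i=cv2.resize(cv2.cvtColor(s['image'],cv2.COLOR_RGB2BGR)[140:260,230:430],None,fx=4,fy=4,interpolation=cv2.INTER_CUBIC); cv2.imwrite('pics/crop.png',i)
E
```

```text
yellow 254 rect [581.1 324.4] [28.1 26.8] ang 24.1 pca 151.2 mean [577.6 321.3  45.3] zmax [0.0551 0.0626]
red 237 rect [447.4 284.8] [27.3 25.9] ang 105.5 pca 99.3 mean [446.1 281.   47.8] zmax [0.058  0.0633]
short 331 rect [441.9 151.9] [70.1 28.7] ang 31.1 pca -149.1 mean [440.7 150.6  20.8] zmax [0.0211 0.0269]
long 447 rect [452.1  -2.9] [109.6  29.6] ang 174.2 pca 174.4 mean [451.1  -3.   20.6] zmax [0.021  0.0269]
black 195 rect [ 440.6 -144.5] [27.2 26.2] ang 104.1 pca 132.9 mean [ 439.  -142.3   51.8] zmax [0.059  0.0625]
vert 387 rect [ 434.5 -282.5] [54.4 53.8] ang 132.6 pca 100.0 mean [ 430.9 -286.5   22.2] zmax [0.0225 0.0331]
knuck 280 rect [ 606.6 -311.2] [42. 28.] ang 26.2 pca -153.4 mean [ 604.6 -308.9   24.1] zmax [0.026  0.0311]
yellowcap 133 rect [581.  325.3] [26.6 26.5] ang 125.3 pca -148.7 mean [580.3 324.7  59.5] zmax [0.0597 0.0629]
redcap 143 rect [447.4 284.9] [27.  25.9] ang 105.5 pca 73.1 mean [447.6 284.3  59.6] zmax [0.0598 0.0635]
blackcap 142 rect [ 440.9 -144.8] [26.8 25.5] ang 100.8 pca 111.8 mean [ 441.1 -144.2   59.6] zmax [0.0596 0.0626]
vert body 173 rect [ 434.2 -299.6] [30.9 27.8] ang 101.2 pca 100.5 mean [ 433.9 -298.9   29.6] zmax [0.0297 0.0338]
g [624.9 153.3] [77.9 70.9] 76.7 nan
g [613.3  75.8] [46.1 52.2] 76.1 nan
b [ 660.4 -116.4] [ 46.1 130.8] 11.6 nan
b [586.6 -87.5] [52.2 68.3] 10.3 nan
b [ 602.2 -170.9] [48.8 49.6] 12.3 nan
gtray 2783 rect [618.8 119.6] [178.5 135. ] ang 81.8 pca 81.8 mean [616.8 112.8  13.7] zmax [0.0139 0.0177]
btray 2209 rect [ 633.1 -127.5] [195.7 151.2] ang 100.2 pca 105.3 mean [ 623.9 -126.    13.4] zmax [0.0136 0.0184]
```

View pics/crop.png

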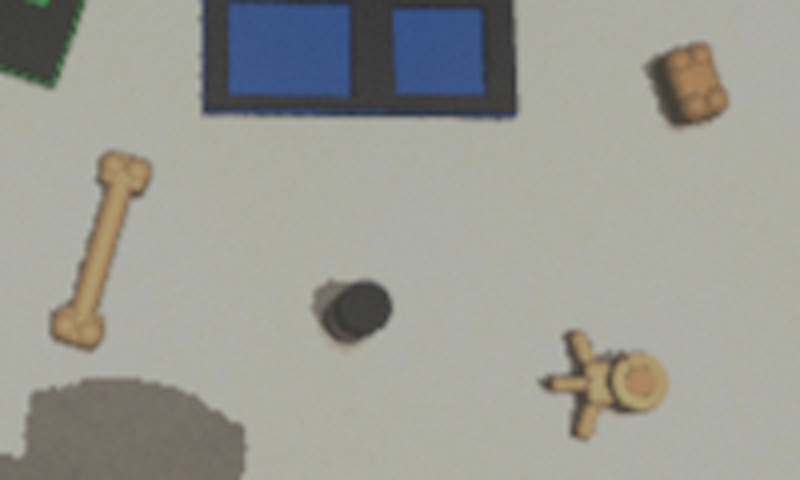

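Crop: vertebra body at crop (637,382), spine pointing left; knucklebone and long bone lie clear. All sizes and heights match what was given. I pin down the vertebra's heading and write a move planner.

```bash
cat > plan.py <<'E'
from h import *
from scipy.spatial.transform import Rotation as Ro
def pose(yaw):
    c,s=np.cos(np.radians(yaw)),np.sin(np.radians(yaw)); return np.array([[c,s,0],[s,-c,0],[0,0,-1]])
def plan(wps):
    st=ctrl.get_state(); p,R=st['tool_pos'],st['tcp_rot']
    for x,y,z,yaw in wps:
        G=pose(yaw); t=np.array([x,y,z])/1000
        print((x,y,z,yaw),'rot',Ro.from_matrix(R.T@G).as_rotvec().round(3),'cm',(R.T@(t-p)*100).round(2)); p,R=t,G
E
python3 - <<'E'
from m import *; from plan import plan
s=dict(np.load('top0.npz')); print(ctrl.tips_ahead, ctrl.get_state()['t'])
p=meas(s,(360,220,405,255),0.005,0.08,'v'); c=np.array([.434,-.2993]); d=p[:,:2]-c; r=np.linalg.norm(d,axis=1)
f=r>0.033; print(np.degrees(np.arctan2(d[f,1],d[f,0])).round(0), 'h',np.percentile(p[r>.04,2],[50,90])); far=r.argmax(); print(p[far],r[far])
plan([(606.6,-311.2,140,26.4),(606.6,-311.2,20,26.4),(606.6,-311.2,140,26.4),(587.8,-87.9,120,100.3),(587.8,-87.9,29.5,100.3)])
E
```

```text
0.014 0.1
v 387 rect [ 434.5 -282.5] [54.4 53.8] ang 132.6 pca 100.0 mean [ 430.9 -286.5   22.2] zmax [0.0225 0.0331]
[ 53.  52.  49.  58.  57.  55.  52.  61.  62.  60.  57.  55.  63.  62.
  61.  65.  64.  98.  98.  98.  98.  98. 100. 101. 101. 101. 101. 101.
 102. 103. 104. 104. 105. 105. 105. 105. 106. 107. 135. 137. 138. 140.
 139. 140. 142. 144. 141. 143. 145. 146. 150. 144. 145. 147. 150. 152.] h [0.01706359 0.02144713]
[ 0.42364321 -0.2555214   0.01350164] 0.044986986323131306
(606.6, -311.2, 140, 26.4) rot [-0.001 -0.    -0.199] cm [50.53 -6.71  7.29]
(606.6, -311.2, 20, 26.4) rot [0. 0. 0.] cm [ 0.  0. 12.]
(606.6, -311.2, 140, 26.4) rot [0. 0. 0.] cm [  0.   0. -12.]
(587.8, -87.9, 120, 100.3) rot [ 0.    0.   -1.29] cm [  8.24 -20.84   2.  ]
(587.8, -87.9, 29.5, 100.3) rot [0. 0. 0.] cm [0.   0.   9.05]
```

>>> {"api": "jog_arm", "payload": {"steps": [[0,0,-0.2,50.5,-6.7,3,-1],[0,0,-0.2,50.5,-6.7,3,-1],[0,0,-0.2,50.5,-6.7,3,-1],[0,0,-0.2,50.5,-6.7,3,-1],[0,0,-0.2,50.5,-6.7,3,-1],[0,0,-0.2,50.5,-6.7,3,-1],[0,0,-0.2,50.5,-6.7,3,-1],[0,0,-0.2,50.5,-6.7,3,-1],[0,0,-0.2,50.5,-6.7,3,-1],[0,0,-0.2,50.5,-6.7,3,-1]], "squeeze": 40}}

```text
t: 1.1
tool_pos: [0.5984, -0.3144, 0.1833]
tcp_rot: [[0.895, 0.446, -0.001], [0.446, -0.895, 0.0], [-0.0, -0.001, -1.0]]
wrist_force: [0.2, -1.8, 0.8]
finger_gap: 0.0857
finger_force: 0.0
```

```bash
python3 -c "
from plan import *
plan([(606.6,-311.2,140,26.4),(606.6,-311.2,20,26.4)])"
```

```text
(606.6, -311.2, 140, 26.4) rot [-0.001  0.     0.001] cm [0.87 0.08 4.33]
(606.6, -311.2, 20, 26.4) rot [0. 0. 0.] cm [ 0.  0. 12.]
```

>>> {"api": "jog_arm", "payload": {"steps": [[0,0,0,0.8,0.1,4,-1],[0,0,0,0.8,0.1,8,-1],[0,0,0,0.8,0.1,10,-1],[0,0,0,0.8,0.1,11,-1],[0,0,0,0.8,0.1,11,-1],[0,0,0,0.8,0.1,11,-1],[0,0,0,0.8,0.1,11,-1],[0,0,0,0.8,0.1,11,-1],[0,0,0,0.8,0.1,11,-1],[0,0,0,0.8,0.1,11,-1]]}}

```text
t: 2.1
tool_pos: [0.6045, -0.3131, 0.0742]
tcp_rot: [[0.895, 0.446, 0.0], [0.446, -0.895, -0.0], [0.0, 0.0, -1.0]]
wrist_force: [0.4, 0.6, -0.5]
finger_gap: 0.0857
finger_force: 0.0
```

```bash
python3 -c "
from plan import *
plan([(606.6,-311.2,20,26.4)])"
```

```text
(606.6, -311.2, 20, 26.4) rot [ 0.    -0.     0.001] cm [ 0.27 -0.08  5.42]
```

>>> {"api": "jog_arm", "payload": {"steps": [[0,0,0,0.3,-0.1,2,-1],[0,0,0,0.3,-0.1,4,-1],[0,0,0,0.3,-0.1,5.4,-1],[0,0,0,0.3,-0.1,5.4,-1],[0,0,0,0.3,-0.1,5.4,1],[0,0,0,0.3,-0.1,5.4,1],[0,0,0,0.3,-0.1,5.4,1],[0,0,0,0.3,-0.1,5.4,1],[0,0,0,0.3,-0.1,5.4,1],[0,0,0,0.3,-0.1,5.4,1]], "squeeze": 40}}

```text
t: 3.1
tool_pos: [0.6067, -0.3108, 0.02]
tcp_rot: [[0.895, 0.446, 0.0], [0.446, -0.895, -0.0], [0.0, 0.0, -1.0]]
wrist_force: [0.3, 0.0, -0.4]
finger_gap: 0.0
finger_force: 0.0
```

>>> {"api": "jog_arm", "payload": {"steps": [[0,0,0,0,0,0,1],[0,0,0,0,0,0,1],[0,0,0,0,0,0,1],[0,0,0,0,0,-2,1],[0,0,0,0,0,-4,1],[0,0,0,0,0,-7,1],[0,0,0,0,0,-10,1],[0,0,0,0,0,-12,1],[0,0,0,0,0,-12,1],[0,0,0,0,0,-12,1]]}}

```text
t: 4.1
tool_pos: [0.6065, -0.3106, 0.1392]
tcp_rot: [[0.895, 0.446, -0.001], [0.446, -0.895, 0.0], [-0.0, -0.001, -1.0]]
wrist_force: [-0.6, -0.0, -0.6]
finger_gap: 0.0002
finger_force: 0.0
```

```bash
python3 -c "
from plan import *
plan([(587.8,-87.9,100,100.3),(587.8,-87.9,29.5,100.3),(587.8,-87.9,100,100.3),(452.1,-2.9,100,174.3),(452.1,-2.9,21,174.3)])"
```

```text
(587.8, -87.9, 100, 100.3) rot [-1.000e-03 -0.000e+00 -1.289e+00] cm [  8.25 -20.77   3.92]
(587.8, -87.9, 29.5, 100.3) rot [0. 0. 0.] cm [0.   0.   7.05]
(587.8, -87.9, 100, 100.3) rot [0. 0. 0.] cm [ 0.    0.   -7.05]
(452.1, -2.9, 100, 174.3) rot [ 0.     0.    -1.292] cm [ 10.79 -11.83   0.  ]
(452.1, -2.9, 21, 174.3) rot [0. 0. 0.] cm [0.  0.  7.9]
```

The fingers shut on nothing, so I look again.

Run:
```python
from m import *
s=snap('top'); np.savez('top1.npz',**s)
a=cv2.cvtColor(s['image'],cv2.COLOR_RGB2BGR); w=snap('wrist')
b=cv2.cvtColor(w['image'],cv2.COLOR_RGB2BGR)
cv2.imwrite('pics/k1.png',np.hstack([cv2.resize(a[90:250,350:480],(400,492)),cv2.resize(b,(400,300)).copy() if 0 else cv2.copyMakeBorder(cv2.resize(b,(400,300)),0,192,0,0,cv2.BORDER_CONSTANT)]))
W=world(w); print(meas(w,(0,0,512,384),0.005,0.04,'knuck wrist') is None)
```

```text
knuck wrist 23633 rect [ 627.7 -148.1] [132.6 131.5] ang 10.1 pca 128.9 mean [ 623.9 -154.1    9.8] zmax [0.0082 0.0148]
False
```

View pics/k1.png

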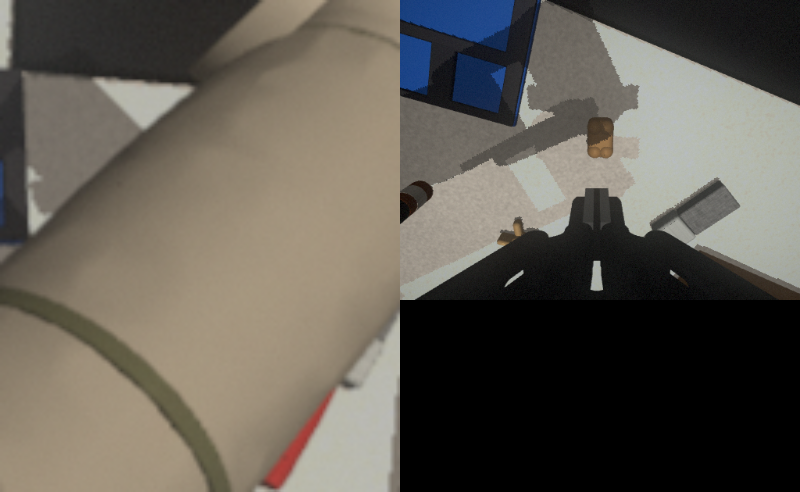

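The wrist picture (right half) shows the knucklebone upright at about (600,137), i.e. raw (256,176), ahead of the closed fingertips. I measure it.

Run:
```python
from m import *
w=snap('wrist'); np.savez('w1.npz',**w)
meas(w,(230,135,285,215),0.005,0.04,'knuck'); meas(w,(230,135,285,215),0.024,0.04,'knuck top')
meas(w,(110,265,160,320),0.005,0.04,'vert(part)')
print((-w['R'].T@w['t']).round(3),w['R'].round(3).tolist())
```

```text
knuck 1645 rect [ 608.2 -315. ] [41.8 27.9] ang 25.5 pca -154.1 mean [ 610.6 -313.6   25.6] zmax [0.0267 0.0302]
knuck top 1377 rect [ 608. -315.] [41.5 27.4] ang 25.9 pca -154.1 mean [ 609.  -314.6   27.1] zmax [0.027  0.0303]
vert(part) 465 rect [ 441. -269.] [35.  21.6] ang 137.8 pca 156.5 mean [ 440.8 -271.8   12.7] zmax [0.0126 0.0203]
[ 0.683 -0.274  0.298] [[0.445, -0.896, -0.001], [-0.847, -0.421, 0.326], [-0.292, -0.144, -0.945]]
```

Run:
```python
from h import *
w=dict(np.load('w1.npz')); W=world(w)
for v in range(225,300,8): print(v,[(W[v,u]*1000).round(0).tolist() for u in (240,248,253,258)])
X=np.array([.6065,-.3106,.1392-.014]); c=w['R']@X+w['t']; print(w['mtx']@c/c[2],c)
st=ctrl.get_state(); print(st['finger_gap'],st['finger_force'],st['tool_pos'],st['t'])
```

```text
225 [[552.0, -326.0, -1.0], [555.0, -333.0, -2.0], [558.0, -337.0, -1.0], [560.0, -341.0, -0.0]]
233 [[544.0, -330.0, -1.0], [548.0, -337.0, -1.0], [550.0, -341.0, -1.0], [552.0, -345.0, -0.0]]
241 [[615.0, -301.0, 159.0], [617.0, -304.0, 161.0], [618.0, -307.0, 159.0], [619.0, -309.0, 159.0]]
249 [[616.0, -301.0, 168.0], [617.0, -304.0, 168.0], [618.0, -307.0, 167.0], [619.0, -309.0, 167.0]]
257 [[616.0, -301.0, 175.0], [617.0, -305.0, 174.0], [618.0, -306.0, 174.0], [619.0, -308.0, 175.0]]
265 [[615.0, -302.0, 180.0], [617.0, -305.0, 180.0], [618.0, -306.0, 181.0], [619.0, -308.0, 181.0]]
273 [[615.0, -302.0, 185.0], [617.0, -305.0, 186.0], [618.0, -306.0, 186.0], [618.0, -308.0, 185.0]]
281 [[616.0, -302.0, 191.0], [617.0, -305.0, 191.0], [618.0, -307.0, 191.0], [619.0, -308.0, 192.0]]
289 [[618.0, -302.0, 199.0], [616.0, -306.0, 194.0], [617.0, -307.0, 194.0], [617.0, -309.0, 194.0]]
297 [[617.0, -302.0, 202.0], [612.0, -307.0, 192.0], [614.0, -309.0, 194.0], [620.0, -307.0, 202.0]]
[250.20527917 231.03485714   1.        ] [-0.00068427  0.02393386  0.19124817]
-0.0005464438316830065 0.0 [ 0.60617997 -0.31043101  0.13815172] 4.25
```

The wrist depth puts the fingertips at z≈0.153, while the reported pose implies 0.124. That would explain the miss, since the fingers closed above the bone. I check it with the side camera.

Run:
```python
from h import *
s=snap('side'); W=world(s); np.savez('s1.npz',**s)
X=np.array([.6062,-.3104,.1242]); c=s['R']@X+s['t']; q=(s['mtx']@c/c[2])[:2]; print('expected tip px',q,c[2])
d=np.linalg.norm(W[...,:2]-X[:2],axis=-1)
m=(d<.03)&(W[...,2]>.06); z=W[m][:,2]; print(m.sum(),np.percentile(z,[0,1,5,10,50]).round(3) if m.sum() else '')
v,u=np.where(m); k=z.argsort()[:12]; print([(u[i],v[i],W[v[i],u[i]].round(3).tolist()) for i in k])
i=cv2.cvtColor(s['image'],cv2.COLOR_RGB2BGR); x,y=q.astype(int); i=cv2.resize(i[max(0,y-60):y+60,x-75:x+75],None,fx=4,fy=4,interpolation=cv2.INTER_CUBIC); cv2.circle(i,(300,240 if y>=60 else y*4),4,(0,0,255),-1); cv2.imwrite('pics/s1.png',i)
```

```text
expected tip px [229.1318252   81.34014152] 1.046741596654666
266 [0.156 0.157 0.164 0.169 0.231]
[(np.int64(228), np.int64(73), [0.606, -0.304, 0.156]), (np.int64(229), np.int64(73), [0.603, -0.304, 0.156]), (np.int64(226), np.int64(73), [0.612, -0.301, 0.157]), (np.int64(227), np.int64(73), [0.609, -0.302, 0.157]), (np.int64(226), np.int64(72), [0.612, -0.303, 0.159]), (np.int64(230), np.int64(72), [0.601, -0.305, 0.159]), (np.int64(229), np.int64(72), [0.603, -0.303, 0.16]), (np.int64(231), np.int64(72), [0.597, -0.303, 0.16]), (np.int64(225), np.int64(72), [0.614, -0.299, 0.161]), (np.int64(232), np.int64(71), [0.595, -0.307, 0.161]), (np.int64(224), np.int64(70), [0.619, -0.308, 0.162]), (np.int64(227), np.int64(72), [0.607, -0.297, 0.163])]
```

View pics/s1.png

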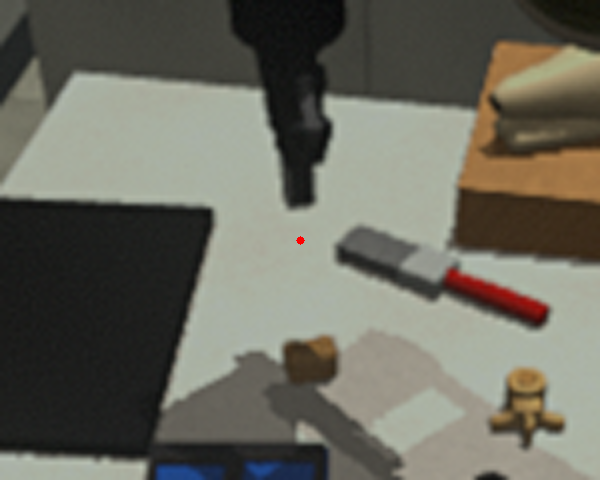

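Both cameras agree: the fingertips really sit about 30 mm farther back along the tool than stated, with no sideways error. So I command z 30 mm lower from here on. First I reopen and descend partway, then check the tip height.

```bash
python3 -c "
from plan import *
plan([(607.4,-313,30,26),(607.4,-313,-9,26)])"
```

```text
(607.4, -313, 30, 26) rot [-0.002  0.001  0.008] cm [-0.    0.3  10.84]
(607.4, -313, -9, 26) rot [0. 0. 0.] cm [0.  0.  3.9]
```

>>> {"api": "jog_arm", "payload": {"steps": [[0,0,0,0,-0.3,0,-1],[0,0,0,0,0.3,0,-1],[0,0,0,0,0.3,0,-1],[0,0,0,0,0.3,3,-1],[0,0,0,0,0.3,6,-1],[0,0,0,0,0.3,9,-1],[0,0,0,0,0.3,10.5,-1],[0,0,0,0,0.3,10.5,-1],[0,0,0,0,0.3,10.5,-1],[0,0,0,0,0.3,10.5,-1]]}}

```text
t: 5.3
tool_pos: [0.6088, -0.314, 0.0368]
tcp_rot: [[0.895, 0.446, 0.003], [0.446, -0.895, -0.002], [0.001, 0.003, -1.0]]
wrist_force: [0.6, -0.4, 1.1]
finger_gap: 0.0854
finger_force: 0.0
```

Run:
```python
from plan import *
plan([(607.4,-313,-9,26)])
w=snap('wrist','w2.png'); W=world(w); st=ctrl.get_state(); R,p=st['tcp_rot'],st['tool_pos']
L=(W-p)@R   # in tool frame
m=(np.abs(L[...,1])<.065)&(np.abs(L[...,0])<.014)&(W[...,2]>.038)
for sgn in(-1,1):
    q=L[m&(np.sign(L[...,1])==sgn)]; print(sgn,len(q),'tip ahead of TCP',np.percentile(q[:,2],[99,99.9]).round(4),'y',np.percentile(q[:,1],[1,99]).round(3),'x',np.percentile(q[:,0],[1,99]).round(3))
```

```text
(607.4, -313, -9, 26) rot [ 0.003 -0.001  0.008] cm [-0.09 -0.17  4.58]
-1 9707 tip ahead of TCP [-0.0343 -0.0313] y [-0.064 -0.002] x [-0.008  0.014]
1 9492 tip ahead of TCP [-0.0344 -0.0315] y [0.002 0.065] x [-0.008  0.014]
```

View pics/w2.png

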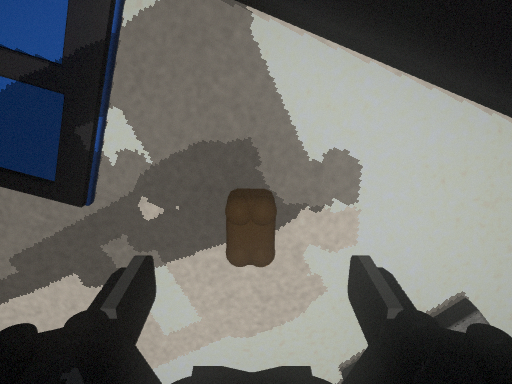

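The wrist picture shows the knucklebone at (250,228), centred between the open fingers at (145,..) and (358,..). The tips are 31 mm behind the TCP open and 16 mm behind it shut, so the 30 mm offset holds.

>>> {"api": "jog_arm", "payload": {"steps": [[0,0,0,-0.1,-0.1,1.5,-1],[0,0,0,-0.1,-0.1,3,-1],[0,0,0,-0.1,-0.1,4.5,-1],[0,0,0,-0.1,-0.1,4.5,-1],[0,0,0,-0.1,-0.1,4.5,1],[0,0,0,-0.1,-0.1,4.5,1],[0,0,0,-0.1,-0.1,4.5,1],[0,0,0,-0.1,-0.1,4.5,1],[0,0,0,-0.1,-0.1,4.5,1],[0,0,0,-0.1,-0.1,4.5,1]], "squeeze": 40}}

```text
t: 6.35
tool_pos: [0.607, -0.3132, -0.0095]
tcp_rot: [[0.895, 0.446, 0.001], [0.446, -0.895, -0.001], [0.001, 0.001, -1.0]]
wrist_force: [-0.8, -0.4, 4.3]
finger_gap: 0.0271
finger_force: 40.9
```

>>> {"api": "jog_arm", "payload": {"steps": [[0,0,0,0,0,0,1],[0,0,0,0,0,0,1],[0,0,0,0,0,-1,1],[0,0,0,0,0,-3,1],[0,0,0,0,0,-5,1],[0,0,0,0,0,-8,1],[0,0,0,0,0,-10,1],[0,0,0,0,0,-10,1],[0,0,0,0,0,-10,1],[0,0,0,0,0,-10,1]]}}

```text
t: 7.35
tool_pos: [0.606, -0.3125, 0.0881]
tcp_rot: [[0.895, 0.446, -0.002], [0.446, -0.895, 0.002], [-0.001, -0.003, -1.0]]
wrist_force: [-0.1, 0.6, -0.1]
finger_gap: 0.0268
finger_force: 40.4
```

```bash
python3 -c "
from m import *
from plan import *
w=snap('wrist','w3.png'); np.savez('w3.npz',**w)
W=world(w); st=ctrl.get_state(); L=(W-st['tool_pos'])@st['tcp_rot']; im=w['image'].astype(int)
m=(abs(L[...,1])<.014)&(abs(L[...,0])<.03)&(W[...,2]>.04)&(im[...,0]>1.4*im[...,2]); q=L[m]; print('knuckle in tool',np.percentile(q,[1,99],axis=0).round(4).tolist(),st['finger_gap'],st['finger_force'])
plan([(587.8,-87.9,75,100.3),(587.8,-87.9,1,100.3)])"
```

```text
knuckle in tool [[-0.0169, -0.0124, -0.0394], [0.0211, 0.0136, -0.0168]] 0.02713906470037172 40.37700712680817
(587.8, -87.9, 75, 100.3) rot [-3.000e-03 -1.000e-03 -1.289e+00] cm [  8.38 -20.92   1.36]
(587.8, -87.9, 1, 100.3) rot [0. 0. 0.] cm [0.  0.  7.4]
```

>>> {"api": "jog_arm", "payload": {"steps": [[0,0,-1.29,8.4,-20.9,1.3,1],[0,0,-1.29,8.4,-20.9,1.3,1],[0,0,-1.29,8.4,-20.9,1.3,1],[0,0,-1.29,8.4,-20.9,1.3,1],[0,0,-1.29,8.4,-20.9,1.3,1],[0,0,-1.29,8.4,-20.9,1.3,1],[0,0,-1.29,8.4,-20.9,1.3,1],[0,0,-1.29,8.4,-20.9,1.3,1],[0,0,-1.29,8.4,-20.9,1.3,1],[0,0,-1.29,8.4,-20.9,1.3,1]]}}

```text
t: 8.4
tool_pos: [0.5883, -0.0883, 0.0759]
tcp_rot: [[-0.181, 0.984, -0.001], [0.984, 0.181, 0.001], [0.001, -0.001, -1.0]]
wrist_force: [-1.2, 0.3, -0.6]
finger_gap: 0.0272
finger_force: 40.4
```

```bash
cat > pk.py <<'E'
from plan import *
def pockets(cam='wrist',col='b'):
    w=snap(cam); W=world(w); im=w['image'].astype(int); o=im[...,2 if col=='b' else 1]; rest=np.maximum(im[...,0],im[...,1 if col=='b' else 2])
    m=(o>1.5*rest)&(o>40)&(abs(W[...,2]-.008)<.004)
    n,l,s,_=cv2.connectedComponentsWithStats(m.astype(np.uint8))
    for k in range(1,n):
        if s[k,4]>400:
            p=W[l==k]; c,sz,a=cv2.minAreaRect((p[:,:2]*1000).astype(np.float32)); print(cam,np.round(c,1),np.round(sz,1),round(a,1),s[k].tolist(),np.median(p[:,2]).round(4))
    return w
E
python3 -c "
from pk import *
pockets('wrist'); pockets('top')
plan([(587.8,-87.9,-0.5,100.3)])"
```

```text
wrist [605.6 -36.5] [118.9   2.2] 10.1 [200, 125, 178, 5, 465] 0.007
wrist [587.  -90.3] [56. 69.] 10.1 [207, 150, 81, 91, 5733] 0.0076
wrist [ 656.5 -110.4] [ 50.5 119.3] 10.4 [301, 160, 76, 145, 8220] 0.0076
(587.8, -87.9, -0.5, 100.3) rot [-0.001 -0.001 -0.001] cm [ 0.06 -0.05  7.67]
```

>>> {"api": "jog_arm", "payload": {"steps": [[0,0,0,-0.3,-0.1,2.5,1],[0,0,0,-0.3,-0.1,5,1],[0,0,0,-0.3,-0.1,6.5,1],[0,0,0,-0.3,-0.1,7.2,1],[0,0,0,-0.3,-0.1,7.6,1],[0,0,0,-0.3,-0.1,7.6,1],[0,0,0,-0.3,-0.1,7.6,0],[0,0,0,-0.3,-0.1,7.6,-0.2],[0,0,0,-0.3,-0.1,7.6,-0.2],[0,0,0,-0.3,-0.1,7.6,-0.2]]}}

```text
t: 9.5
tool_pos: [0.5884, -0.0916, 0.0011]
tcp_rot: [[-0.18, 0.984, 0.001], [0.984, 0.18, -0.0], [-0.0, 0.0, -1.0]]
wrist_force: [0.5, 0.1, 0.8]
finger_gap: 0.0512
finger_force: 0.0
```

>>> {"api": "jog_arm", "payload": {"steps": [[0,0,0,0,0,-2,-0.2],[0,0,0,0,0,-5,-0.2],[0,0,0,0,0,-8,-0.2],[0,0,0,0,0,-8,-1],[0,0,0,0,0,-8,-1],[0,0,0,0,0,-8,-1],[0,0,0,0,0,-8,-1],[0,0,0,0,0,-8,-1],[0,0,0,0,0,-8,-1],[0,0,0,0,0,-8,-1]]}}

```text
t: 10.5
tool_pos: [0.5882, -0.0915, 0.0806]
tcp_rot: [[-0.18, 0.984, -0.0], [0.984, 0.18, 0.0], [0.0, -0.0, -1.0]]
wrist_force: [0.8, -0.3, -0.3]
finger_gap: 0.0859
finger_force: 0.0
```

```bash
python3 -c "
from pk import *; from m import meas
w=pockets('wrist'); 
meas(w,(200,120,400,330),.018,.042,'knuck')
cv2.imwrite('pics/w4.png',w['image'][...,::-1])
plan([(452.1,-2.9,80,174.3),(452.1,-2.9,-8,174.3)])"
```

```text
wrist [587.  -90.5] [55.9 69. ] 10.2 [208, 144, 81, 90, 4252] 0.0076
wrist [ 658.1 -118.3] [ 50.4 135.7] 9.7 [298, 154, 78, 161, 9617] 0.0076
wrist [ 602.  -174.9] [52.2 49.5] 10.3 [215, 265, 67, 51, 3270] 0.0077
knuck 2572 rect [590.3 -93. ] [41.7 28.3] ang 101.4 pca 100.9 mean [589.9 -90.   33.9] zmax [0.0347 0.0382]
(452.1, -2.9, 80, 174.3) rot [-0.   -0.   -1.29] cm [ 11.17 -11.8    0.07]
(452.1, -2.9, -8, 174.3) rot [0. 0. 0.] cm [0.  0.  8.8]
```

View pics/w4.png

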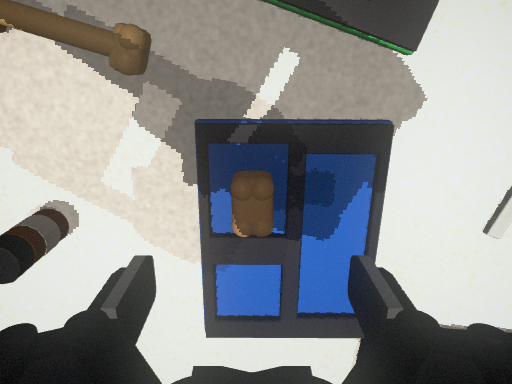

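The knucklebone sits flat in its pocket at (252,203), its top at 38 mm = 8+30. Refined blue pockets: long (658,-118), vial (602,-174). The long bone is next.

>>> {"api": "jog_arm", "payload": {"steps": [[0,0,-1.29,11.2,-11.8,0,-1],[0,0,-1.29,11.2,-11.8,0,-1],[0,0,-1.29,11.2,-11.8,0,-1],[0,0,-1.29,11.2,-11.8,0,-1],[0,0,-1.29,11.2,-11.8,0,-1],[0,0,-1.29,11.2,-11.8,0,-1],[0,0,-1.29,11.2,-11.8,0,-1],[0,0,-1.29,11.2,-11.8,0,-1],[0,0,-1.29,11.2,-11.8,0,-1],[0,0,-1.29,11.2,-11.8,0,-1]]}}

```text
t: 11.55
tool_pos: [0.4521, -0.0027, 0.0809]
tcp_rot: [[-0.995, 0.099, 0.0], [0.099, 0.995, -0.0], [-0.0, -0.0, -1.0]]
wrist_force: [0.3, 0.5, 0.0]
finger_gap: 0.0855
finger_force: 0.0
```

```bash
python3 -c "
from pk import *; from m import meas
w=snap('wrist'); W=world(w); st=ctrl.get_state(); L=(W-st['tool_pos'])@st['tcp_rot']
mk=(abs(L[...,0])<.075)&(abs(L[...,1])<.038)
meas(w,(0,0,512,384),.005,.03,'long',mk); print(st['tool_pos'])
plan([(452.1,-2.9,-8,174.3)])"
```

```text
long 4278 rect [451.8  -5.9] [108.8  29.1] ang 174.2 pca 174.2 mean [446.7  -5.3  20.1] zmax [0.0206 0.0248]
[ 0.45211241 -0.00265949  0.08087229]
(452.1, -2.9, -8, 174.3) rot [-0.     0.    -0.002] cm [ 0.   -0.02  8.89]
```

>>> {"api": "jog_arm", "payload": {"steps": [[0,0,0,0,-0.2,2.5,-1],[0,0,0,0,-0.2,5,-1],[0,0,0,0,-0.2,7.5,-1],[0,0,0,0,-0.2,8.9,-1],[0,0,0,0,-0.2,8.9,-1],[0,0,0,0,-0.2,8.9,1],[0,0,0,0,-0.2,8.9,1],[0,0,0,0,-0.2,8.9,1],[0,0,0,0,-0.2,8.9,1],[0,0,0,0,-0.2,8.9,1]], "squeeze": 50}}

```text
t: 12.6
tool_pos: [0.4521, -0.0047, -0.0078]
tcp_rot: [[-0.995, 0.1, 0.001], [0.1, 0.995, -0.0], [-0.001, -0.0, -1.0]]
wrist_force: [-4.6, 1.7, 22.7]
finger_gap: 0.0131
finger_force: 50.7
```

>>> {"api": "jog_arm", "payload": {"steps": [[0,0,0,0,0,0,1],[0,0,0,0,0,0,1],[0,0,0,0,0,0,1],[0,0,0,0,0,-1,1],[0,0,0,0,0,-3,1],[0,0,0,0,0,-6,1],[0,0,0,0,0,-9,1],[0,0,0,0,0,-9,1],[0,0,0,0,0,-9,1],[0,0,0,0,0,-9,1]]}}

```text
t: 13.6
tool_pos: [0.4512, -0.0045, 0.0811]
tcp_rot: [[-0.995, 0.1, -0.002], [0.1, 0.995, 0.0], [0.002, 0.0, -1.0]]
wrist_force: [-0.3, 0.2, 0.2]
finger_gap: 0.0123
finger_force: 48.9
```

```bash
python3 -c "
from pk import *
plan([(658,-118,85,100.2),(658,-118,1,100.2)])"
```

```text
(658, -118, 85, 100.2) rot [-1.000e-03 -2.000e-03  1.293e+00] cm [-21.71  -9.23  -0.43]
(658, -118, 1, 100.2) rot [0. 0. 0.] cm [0.  0.  8.4]
```

```bash
python3 -c "
from pk import *
w=snap('wrist','w5.png'); W=world(w); st=ctrl.get_state(); L=(W-st['tool_pos'])@st['tcp_rot']; im=w['image'].astype(int)
m=(abs(L[...,1])<.016)&(abs(L[...,0])<.07)&(W[...,2]>.02)&(im[...,0]>1.3*im[...,2]); q=L[m]
for a,b in((-.06,-.03),(-.03,-.012),(.012,.03),(.03,.06)):
  k=q[(q[:,0]>a)&(q[:,0]<b)]; print(a,len(k),len(k) and np.percentile(k[:,1:],[2,50,98],axis=0).round(4).tolist())
print('x',np.percentile(q[:,0],[1,99]),st['finger_gap'],st['tool_pos'])
k=(abs(L[...,1])<.012)&(abs(L[...,0]-.012)<.004)&(W[...,2]>.02)&~m; print('tip',np.percentile(L[k][:,2],[90,99,99.9]))"
```

```text
-0.06 1692 [[-0.0106, -0.0326], [-0.0003, -0.0293], [0.0101, -0.0238]]
-0.03 938 [[-0.0068, -0.0355], [-0.0, -0.0279], [0.0067, -0.0242]]
0.012 2359 [[-0.0148, -0.1008], [0.0008, -0.029], [0.015, -0.0233]]
0.03 3749 [[-0.0132, -0.0325], [-0.0, -0.029], [0.0128, -0.0156]]
x [-0.04948625  0.05432347] 0.012943302913319068 [ 0.4512271  -0.00448837  0.08092591]
tip [-0.03531568 -0.02306401 -0.02165163]
```

View pics/w5.png

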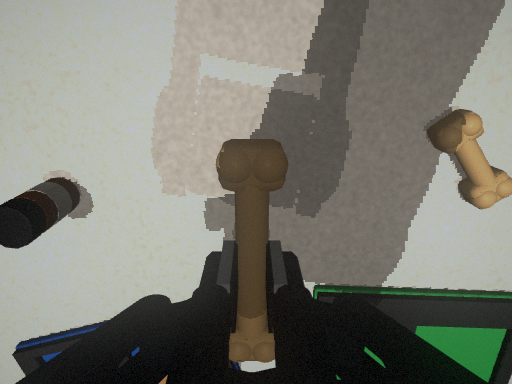

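The wrist picture shows the bone level between the pads, both ends equally high, with the black vial (40,210) and short bone (470,155) untouched. I carry it to the long pocket.

>>> {"api": "jog_arm", "payload": {"steps": [[0,0,1.293,-21.7,-9.2,-0.5,1],[0,0,1.293,-21.7,-9.2,-0.5,1],[0,0,1.293,-21.7,-9.2,-0.5,1],[0,0,1.293,-21.7,-9.2,-0.5,1],[0,0,1.293,-21.7,-9.2,-0.5,1],[0,0,1.293,-21.7,-9.2,-0.5,1],[0,0,1.293,-21.7,-9.2,-0.5,1],[0,0,1.293,-21.7,-9.2,-0.5,1],[0,0,1.293,-21.7,-9.2,-0.5,1],[0,0,1.293,-21.7,-9.2,-0.5,1]]}}

```text
t: 14.65
tool_pos: [0.6581, -0.1177, 0.0854]
tcp_rot: [[-0.176, 0.984, -0.002], [0.984, 0.176, 0.001], [0.001, -0.002, -1.0]]
wrist_force: [-0.1, 0.2, -0.3]
finger_gap: 0.0125
finger_force: 48.9
```

```bash
python3 -c "
from pk import *
pockets('wrist');print(ctrl.get_state()['finger_gap'])
plan([(658,-118,1,100.2)])"
```

```text
wrist [608.4 -36. ] [133.    1.4] 10.1 [96, 61, 203, 3, 522] 0.0069
wrist [586.5 -90. ] [56.1 70. ] 9.7 [111, 85, 87, 99, 4584] 0.0076
wrist [650.3 -75.7] [50.1 49.9] 10.1 [212, 96, 74, 72, 3283] 0.0075
wrist [ 642.9 -137.7] [14. 67.] 10.2 [215, 169, 20, 82, 1060] 0.0076
wrist [ 680.9 -133.6] [10. 44.] 11.2 [269, 187, 14, 54, 632] 0.0076
wrist [ 601.6 -174.8] [52.  50.5] 10.5 [131, 217, 70, 57, 3648] 0.0077
0.012427678740414406
(658, -118, 1, 100.2) rot [-0.002 -0.001  0.002] cm [-0.04 -0.01  8.46]
```

>>> {"api": "jog_arm", "payload": {"steps": [[0,0,0,-0.1,0,2.5,1],[0,0,0,-0.1,0,5,1],[0,0,0,-0.1,0,7,1],[0,0,0,-0.1,0,8,1],[0,0,0,-0.1,0,8.4,1],[0,0,0,-0.1,0,8.4,1],[0,0,0,-0.1,0,8.4,0.2],[0,0,0,-0.1,0,8.4,0],[0,0,0,-0.1,0,8.4,0],[0,0,0,-0.1,0,8.4,0]]}}

```text
t: 15.7
tool_pos: [0.659, -0.1188, 0.0033]
tcp_rot: [[-0.177, 0.984, 0.001], [0.984, 0.177, -0.0], [-0.0, 0.001, -1.0]]
wrist_force: [-0.3, 0.1, 0.8]
finger_gap: 0.0427
finger_force: 0.0
```

>>> {"api": "jog_arm", "payload": {"steps": [[0,0,0,0,0,-2,0],[0,0,0,0,0,-5,0],[0,0,0,0,0,-8,0],[0,0,0,0,0,-8,-1],[0,0,0,0,0,-8,-1],[0,0,0,0,0,-8,-1],[0,0,0,0,0,-8,-1],[0,0,0,0,0,-8,-1],[0,0,0,0,0,-8,-1],[0,0,0,0,0,-8,-1]]}}

```text
t: 16.7
tool_pos: [0.6587, -0.1187, 0.0826]
tcp_rot: [[-0.177, 0.984, -0.0], [0.984, 0.177, 0.0], [0.0, -0.0, -1.0]]
wrist_force: [0.0, 0.8, 0.6]
finger_gap: 0.0851
finger_force: 0.0
```

```bash
python3 -c "
from pk import *; from m import meas
w=snap('wrist'); W=world(w); st=ctrl.get_state(); L=(W-st['tool_pos'])@st['tcp_rot']
meas(w,(0,0,512,384),.0165,.042,'long',(abs(L[...,0])<.085)&(abs(L[...,1])<.025))
meas(w,(0,0,512,384),.027,.042,'long ends',(abs(L[...,0])<.085)&(abs(L[...,1])<.025)&(L[...,0]>0))
plan([(434,-301,80,101.5),(434,-301,-9,101.5)])"
```

```text
long 4444 rect [ 660.5 -117.9] [109.2  29.5] ang 100.3 pca 100.1 mean [ 659.6 -112.6   28.3] zmax [0.0286 0.0329]
long ends 1958 rect [655.6 -91.6] [54.5 28.5] ang 98.9 pca 100.2 mean [654.6 -84.4  29.4] zmax [0.0291 0.033 ]
(434, -301, 80, 101.5) rot [-0.    -0.    -0.023] cm [-13.96 -25.35   0.27]
(434, -301, -9, 101.5) rot [0. 0. 0.] cm [0.  0.  8.9]
```

The long bone is in place. Next is the vertebra.

>>> {"api": "jog_arm", "payload": {"steps": [[0,0,-0.02,-14,-25.3,0,-1],[0,0,-0.02,-14,-25.3,0,-1],[0,0,-0.02,-14,-25.3,0,-1],[0,0,-0.02,-14,-25.3,0,-1],[0,0,-0.02,-14,-25.3,0,-1],[0,0,-0.02,-14,-25.3,0,-1],[0,0,-0.02,-14,-25.3,0,-1],[0,0,-0.02,-14,-25.3,0,-1],[0,0,-0.02,-14,-25.3,0,-1],[0,0,-0.02,-14,-25.3,0,-1]]}}

```text
t: 17.75
tool_pos: [0.4354, -0.3006, 0.0827]
tcp_rot: [[-0.198, 0.98, 0.0], [0.98, 0.198, 0.0], [0.0, 0.0, -1.0]]
wrist_force: [0.1, 1.0, -0.2]
finger_gap: 0.0851
finger_force: 0.0
```

```bash
python3 -c "
from pk import *; from m import meas
w=snap('wrist','w6.png'); W=world(w); st=ctrl.get_state(); L=(W-st['tool_pos'])@st['tcp_rot']
mk=(abs(L[...,0])<.06)&(abs(L[...,1])<.038)
meas(w,(0,0,512,384),.005,.036,'vert',mk);meas(w,(0,0,512,384),.0245,.036,'body',mk)
plan([(434,-301,-9,101.5)])"
```

```text
vert 3483 rect [ 435.3 -285.9] [54.6 54.6] ang 130.5 pca 100.6 mean [ 431.8 -289.1   22.3] zmax [0.0219 0.031 ]
body 1594 rect [ 434.5 -302.3] [31.  30.6] ang 100.3 pca 93.3 mean [ 434.2 -301.4   29.4] zmax [0.0296 0.0313]
(434, -301, -9, 101.5) rot [ 0.    -0.    -0.001] cm [-0.01 -0.14  9.17]
```

View pics/w6.png

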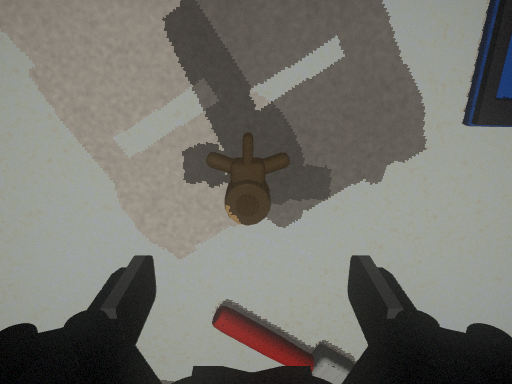

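The vertebra is aligned under the gripper, body at (247,203), spine up-image and clear of the fingers.

>>> {"api": "jog_arm", "payload": {"steps": [[0,0,0,-0.1,-0.1,2.5,-1],[0,0,0,-0.1,-0.1,5,-1],[0,0,0,-0.1,-0.1,7.5,-1],[0,0,0,-0.1,-0.1,9.2,-1],[0,0,0,-0.1,-0.1,9.2,-1],[0,0,0,-0.1,-0.1,9.2,1],[0,0,0,-0.1,-0.1,9.2,1],[0,0,0,-0.1,-0.1,9.2,1],[0,0,0,-0.1,-0.1,9.2,1],[0,0,0,-0.1,-0.1,9.2,1]], "squeeze": 40}}

```text
t: 18.8
tool_pos: [0.4342, -0.3029, -0.0083]
tcp_rot: [[-0.197, 0.98, 0.001], [0.98, 0.197, -0.001], [-0.001, 0.001, -1.0]]
wrist_force: [-0.2, 0.4, 5.7]
finger_gap: 0.0309
finger_force: 39.4
```

>>> {"api": "jog_arm", "payload": {"steps": [[0,0,0,0,0,0,1],[0,0,0,0,0,0,1],[0,0,0,0,0,0,1],[0,0,0,0,0,-1,1],[0,0,0,0,0,-4,1],[0,0,0,0,0,-8,1],[0,0,0,0,0,-11,1],[0,0,0,0,0,-11,1],[0,0,0,0,0,-11,1],[0,0,0,0,0,-11,1]]}}

```text
t: 19.8
tool_pos: [0.4333, -0.3021, 0.1]
tcp_rot: [[-0.197, 0.98, -0.001], [0.98, 0.197, 0.001], [0.002, -0.001, -1.0]]
wrist_force: [-0.2, -0.6, -1.3]
finger_gap: 0.0308
finger_force: 39.7
```

```bash
python3 -c "
from pk import *
print(ctrl.get_state()['finger_gap'])
plan([(621.8,140.8,101,83),(621.8,140.8,-0.5,83)])"
```

```text
0.03080600136506022
(621.8, 140.8, 101, 83) rot [-0.001 -0.001  0.32 ] cm [39.71 27.19 -0.07]
(621.8, 140.8, -0.5, 83) rot [0. 0. 0.] cm [ 0.    0.   10.15]
```

>>> {"api": "jog_arm", "payload": {"steps": [[0,0,0.32,4,2.7,0,1],[0,0,0.32,8,5.4,0,1],[0,0,0.32,12,8.2,0,1],[0,0,0.32,16,10.9,0,1],[0,0,0.32,20,13.6,0,1],[0,0,0.32,24,16.4,0,1],[0,0,0.32,28,19,0,1],[0,0,0.32,32,21.8,0,1],[0,0,0.32,36,24.5,0,1],[0,0,0.32,39.7,27.2,0,1]]}}

```text
t: 20.8
tool_pos: [0.6222, 0.1424, 0.0994]
tcp_rot: [[0.121, 0.993, -0.003], [0.993, -0.121, -0.0], [-0.0, -0.002, -1.0]]
wrist_force: [0.1, 0.0, -0.2]
finger_gap: 0.0302
finger_force: 39.7
```

>>> {"api": "jog_arm", "payload": {"steps": [[0,0,0,0,0,1,1],[0,0,0,0,0,2,1],[0,0,0,0,0,2,1],[0,0,0,0,0,2,1],[0,0,0,0,0,2,1],[0,0,0,0,0,2,1],[0,0,0,0,0,2,1],[0,0,0,0,0,2,1],[0,0,0,0,0,2,1],[0,0,0,0,0,2,1]]}}

```text
t: 21.8
tool_pos: [0.6224, 0.1402, 0.0808]
tcp_rot: [[0.122, 0.993, 0.0], [0.993, -0.122, 0.0], [0.0, 0.0, -1.0]]
wrist_force: [-0.3, -0.5, -0.9]
finger_gap: 0.0305
finger_force: 39.8
```

```bash
python3 -c "
from pk import *
w=pockets('wrist','g'); pockets('top','g'); cv2.imwrite('pics/w7.png',w['image'][...,::-1])
plan([(621.8,140.8,-0.5,82)])"
```

```text
wrist [632.6 205.4] [  2.2 134. ] 81.8 [152, 96, 201, 8, 628] 0.0069
wrist [626.5 163.2] [59.4 80.4] 81.8 [193, 120, 118, 81, 8065] 0.0076
top [614.   75.8] [51.7 51.1] 84.4 [221, 115, 27, 26, 449] 0.008
(621.8, 140.8, -0.5, 82) rot [0.    0.    0.018] cm [ 0.05 -0.07  8.13]
```

View pics/w7.png

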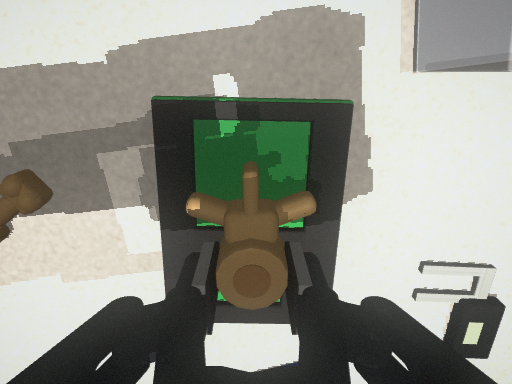

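The wrist picture shows the vertebra level over the green pocket (195–310, 120–228), spine along the tray's y. Its edges put the pocket centre at about (625,153). I lower it.

>>> {"api": "jog_arm", "payload": {"steps": [[0,0,0.02,-0.1,0,2.5,1],[0,0,0.02,-0.1,0,5,1],[0,0,0.02,-0.1,0,7,1],[0,0,0.02,-0.1,0,7.7,1],[0,0,0.02,-0.1,0,8,1],[0,0,0.02,-0.1,0,8,1],[0,0,0.02,-0.1,0,8,0],[0,0,0.02,-0.1,0,8,-0.3],[0,0,0.02,-0.1,0,8,-0.3],[0,0,0.02,-0.1,0,8,-0.3]]}}

```text
t: 22.9
tool_pos: [0.6224, 0.1392, 0.0011]
tcp_rot: [[0.142, 0.99, 0.001], [0.99, -0.142, 0.0], [0.0, 0.001, -1.0]]
wrist_force: [0.5, 0.3, -0.2]
finger_gap: 0.0555
finger_force: 0.0
```

>>> {"api": "jog_arm", "payload": {"steps": [[0,0,0,0,0,-2,-0.3],[0,0,0,0,0,-5,-0.3],[0,0,0,0,0,-9,-0.3],[0,0,0,0,0,-12,-1],[0,0,0,0,0,-12,-1],[0,0,0,0,0,-12,-1],[0,0,0,0,0,-12,-1],[0,0,0,0,0,-12,-1],[0,0,0,0,0,-12,-1],[0,0,0,0,0,-12,-1]]}}

```text
t: 23.9
tool_pos: [0.6221, 0.1392, 0.1203]
tcp_rot: [[0.142, 0.99, -0.001], [0.99, -0.142, -0.0], [-0.0, -0.001, -1.0]]
wrist_force: [-0.5, 0.3, 1.2]
finger_gap: 0.0853
finger_force: 0.0
```

```bash
python3 -c "
from pk import *; from m import meas
w=pockets('wrist','g'); meas(w,(100,50,420,300),.032,.045,'body'); meas(w,(100,50,420,300),.0165,.045,'vert')
plan([(581,323,120,82),(581,323,10,82)])"
```

```text
wrist [632.4 205.4] [  1.7 133.1] 81.8 [165, 93, 172, 3, 506] 0.0068
wrist [625.  152.6] [80.  80.3] 81.8 [201, 112, 101, 95, 6248] 0.0076
wrist [613.5  72.4] [51.8 52.3] 82.1 [221, 224, 60, 49, 2830] 0.0077
body 1296 rect [624.6 140. ] [31.  30.6] ang 9.2 pca 87.7 mean [624.7 140.9  37.4] zmax [0.0376 0.0392]
vert 2713 rect [630.7 155.3] [54.7 54.3] ang 112.4 pca 81.8 mean [626.3 152.8  30.8] zmax [0.0304 0.039 ]
(581, 323, 120, 82) rot [-0.001  0.    -0.002] cm [17.61 -6.68  0.04]
(581, 323, 10, 82) rot [0. 0. 0.] cm [ 0.  0. 11.]
```

>>> {"api": "jog_arm", "payload": {"steps": [[0,0,0,17.6,-6.7,0,-1],[0,0,0,17.6,-6.7,0,-1],[0,0,0,17.6,-6.7,0,-1],[0,0,0,17.6,-6.7,0,-1],[0,0,0,17.6,-6.7,0,-1],[0,0,0,17.6,-6.7,0,-1],[0,0,0,17.6,-6.7,0,-1],[0,0,0,17.6,-6.7,0,-1],[0,0,0,17.6,-6.7,0,-1],[0,0,0,17.6,-6.7,0,-1]]}}

```text
t: 24.95
tool_pos: [0.5811, 0.3223, 0.1209]
tcp_rot: [[0.142, 0.99, 0.0], [0.99, -0.142, 0.0], [0.0, 0.0, -1.0]]
wrist_force: [-0.8, 0.2, 0.1]
finger_gap: 0.0853
finger_force: 0.0
```

```bash
cat > v.py <<'E'
from pk import *; from m import meas
def vial():
    w=snap('wrist'); W=world(w); st=ctrl.get_state(); L=(W-st['tool_pos'])@st['tcp_rot']
    meas(w,(0,0,512,384),.055,.07,'cap',(abs(L[...,0])<.03)&(abs(L[...,1])<.035)); return w
E
python3 -c "
from v import *
vial(); plan([(581,323,10,82)])"
```

```text
cap 1172 rect [581.9 323.2] [27.5 26.6] ang 81.3 pca 84.5 mean [581.9 324.1  59.4] zmax [0.0595 0.061 ]
(581, 323, 10, 82) rot [ 0.    -0.    -0.003] cm [ 5.000e-02 -1.000e-02  1.109e+01]
```

>>> {"api": "jog_arm", "payload": {"steps": [[0,0,0,0.1,0.1,3,-1],[0,0,0,0.1,0.1,6,-1],[0,0,0,0.1,0.1,9,-1],[0,0,0,0.1,0.1,11,-1],[0,0,0,0.1,0.1,11,-1],[0,0,0,0.1,0.1,11,1],[0,0,0,0.1,0.1,11,1],[0,0,0,0.1,0.1,11,1],[0,0,0,0.1,0.1,11,1],[0,0,0,0.1,0.1,11,1]], "squeeze": 45}}

```text
t: 26.0
tool_pos: [0.5823, 0.3239, 0.0118]
tcp_rot: [[0.141, 0.99, 0.001], [0.99, -0.141, 0.0], [0.001, 0.001, -1.0]]
wrist_force: [-1.4, -1.2, 5.0]
finger_gap: 0.0265
finger_force: 44.1
```

>>> {"api": "jog_arm", "payload": {"steps": [[0,0,0,0,0,0,1],[0,0,0,0,0,0,1],[0,0,0,0,0,0,1],[0,0,0,0,0,-1,1],[0,0,0,0,0,-3,1],[0,0,0,0,0,-6,1],[0,0,0,0,0,-8,1],[0,0,0,0,0,-8,1],[0,0,0,0,0,-8,1],[0,0,0,0,0,-8,1]]}}

```text
t: 27.0
tool_pos: [0.5813, 0.3235, 0.0893]
tcp_rot: [[0.142, 0.99, -0.002], [0.99, -0.142, -0.001], [-0.001, -0.002, -1.0]]
wrist_force: [-0.5, 0.2, -0.1]
finger_gap: 0.027
finger_force: 44.3
```

```bash
python3 -c "
from pk import *
print(ctrl.get_state()['finger_gap'])
plan([(613.5,73.5,90,82),(613.5,73.5,19,82)])"
```

```text
0.027041646872038756
(613.5, 73.5, 90, 82) rot [-0.002  0.001 -0.002] cm [-24.29   6.73  -0.06]
(613.5, 73.5, 19, 82) rot [0. 0. 0.] cm [0.  0.  7.1]
```

>>> {"api": "jog_arm", "payload": {"steps": [[0,0,0,-3,0.8,0,1],[0,0,0,-6,1.7,0,1],[0,0,0,-9,2.5,0,1],[0,0,0,-12,3.3,0,1],[0,0,0,-15,4.2,0,1],[0,0,0,-18,5,0,1],[0,0,0,-21,5.8,0,1],[0,0,0,-24.3,6.7,0,1],[0,0,0,-24.3,6.7,0,1],[0,0,0,-24.3,6.7,0,1]]}}

```text
t: 28.0
tool_pos: [0.6135, 0.0735, 0.0898]
tcp_rot: [[0.143, 0.99, -0.002], [0.99, -0.143, 0.0], [0.0, -0.002, -1.0]]
wrist_force: [-0.5, 0.4, -0.9]
finger_gap: 0.0267
finger_force: 44.3
```

```bash
python3 -c "
from pk import *
print(ctrl.get_state()['finger_gap'])
plan([(613.5,73.5,19,82)])"
```

```text
0.02666238154512419
(613.5, 73.5, 19, 82) rot [-0.002 -0.    -0.004] cm [0.   0.02 7.08]
```

>>> {"api": "jog_arm", "payload": {"steps": [[0,0,0,0,0,2,1],[0,0,0,0,0,4,1],[0,0,0,0,0,6,1],[0,0,0,0,0,6.8,1],[0,0,0,0,0,7.1,1],[0,0,0,0,0,7.1,1],[0,0,0,0,0,7.1,0.1],[0,0,0,0,0,7.1,-0.2],[0,0,0,0,0,7.1,-0.2],[0,0,0,0,0,7.1,-0.2]]}}

```text
t: 29.0
tool_pos: [0.614, 0.0738, 0.0199]
tcp_rot: [[0.141, 0.99, 0.0], [0.99, -0.141, -0.0], [0.0, 0.0, -1.0]]
wrist_force: [-0.0, 0.6, -0.2]
finger_gap: 0.0514
finger_force: 0.0
```

>>> {"api": "jog_arm", "payload": {"steps": [[0,0,0,0,0,-1,-0.2],[0,0,0,0,0,-3,-0.2],[0,0,0,0,0,-6,-0.2],[0,0,0,0,0,-10,-0.2],[0,0,0,0,0,-10,-1],[0,0,0,0,0,-10,-1],[0,0,0,0,0,-10,-1],[0,0,0,0,0,-10,-1],[0,0,0,0,0,-10,-1],[0,0,0,0,0,-10,-1]]}}

```text
t: 30.0
tool_pos: [0.6137, 0.0737, 0.1193]
tcp_rot: [[0.142, 0.99, -0.001], [0.99, -0.142, 0.0], [-0.0, -0.001, -1.0]]
wrist_force: [0.7, -0.1, -0.3]
finger_gap: 0.0853
finger_force: 0.0
```

```bash
python3 -c "
from v import *
w=vial(); plan([(447.8,284,118,100),(447.8,284,10,100)])"
```

```text
cap 1395 rect [615.7  73.8] [27.2 27. ] ang 79.1 pca 83.3 mean [615.8  75.5  66.6] zmax [0.0674 0.0689]
(447.8, 284, 118, 100) rot [-0.001 -0.    -0.317] cm [ 18.47 -19.41   0.16]
(447.8, 284, 10, 100) rot [0. 0. 0.] cm [ 0.   0.  10.8]
```

The yellow vial stands in its pocket, top at 67–68 mm. The red vial is next.

>>> {"api": "jog_arm", "payload": {"steps": [[0,0,-0.32,18.5,-19.4,0,-1],[0,0,-0.32,18.5,-19.4,0,-1],[0,0,-0.32,18.5,-19.4,0,-1],[0,0,-0.32,18.5,-19.4,0,-1],[0,0,-0.32,18.5,-19.4,0,-1],[0,0,-0.32,18.5,-19.4,0,-1],[0,0,-0.32,18.5,-19.4,0,-1],[0,0,-0.32,18.5,-19.4,0,-1],[0,0,-0.32,18.5,-19.4,0,-1],[0,0,-0.32,18.5,-19.4,0,-1]]}}

```text
t: 31.05
tool_pos: [0.4488, 0.2834, 0.1197]
tcp_rot: [[-0.176, 0.984, -0.0], [0.984, 0.176, -0.0], [-0.0, -0.0, -1.0]]
wrist_force: [1.0, 0.2, 0.7]
finger_gap: 0.0849
finger_force: 0.0
```

```bash
python3 -c "
from v import *
vial(); plan([(447.8,284,10,100)])"
```

```text
cap 1192 rect [448.6 283.5] [27.2 26.6] ang 98.9 pca 95.7 mean [448.6 284.   59.4] zmax [0.0595 0.0611]
(447.8, 284, 10, 100) rot [-0.     0.     0.002] cm [ 0.06 -0.08 10.97]
```

>>> {"api": "jog_arm", "payload": {"steps": [[0,0,0,0,0,3,-1],[0,0,0,0,0,6,-1],[0,0,0,0,0,9,-1],[0,0,0,0,0,11,-1],[0,0,0,0,0,11,-1],[0,0,0,0,0,11,1],[0,0,0,0,0,11,1],[0,0,0,0,0,11,1],[0,0,0,0,0,11,1],[0,0,0,0,0,11,1]], "squeeze": 45}}

```text
t: 32.1
tool_pos: [0.4484, 0.2845, 0.0106]
tcp_rot: [[-0.177, 0.984, 0.001], [0.984, 0.177, 0.0], [0.0, 0.001, -1.0]]
wrist_force: [-2.2, -0.6, 6.6]
finger_gap: 0.027
finger_force: 44.1
```

>>> {"api": "jog_arm", "payload": {"steps": [[0,0,0,0,0,0,1],[0,0,0,0,0,0,1],[0,0,0,0,0,0,1],[0,0,0,0,0,-1,1],[0,0,0,0,0,-3,1],[0,0,0,0,0,-6,1],[0,0,0,0,0,-10,1],[0,0,0,0,0,-13,1],[0,0,0,0,0,-13,1],[0,0,0,0,0,-13,1]]}}

```text
t: 33.1
tool_pos: [0.448, 0.2843, 0.1402]
tcp_rot: [[-0.177, 0.984, 0.001], [0.984, 0.177, 0.0], [0.0, 0.001, -1.0]]
wrist_force: [-1.1, -1.0, -0.9]
finger_gap: 0.0268
finger_force: 44.3
```

```bash
python3 -c "
from pk import *
print(ctrl.get_state()['finger_gap'])
plan([(602,-173.5,140,100.2),(602,-173.5,19,100.2)])"
```

```text
0.0267759160215407
(602, -173.5, 140, 100.2) rot [ 0.001 -0.     0.   ] cm [-4.779e+01  7.050e+00  2.000e-02]
(602, -173.5, 19, 100.2) rot [0. 0. 0.] cm [ 0.   0.  12.1]
```

>>> {"api": "jog_arm", "payload": {"steps": [[0,0,0,-2,0.3,0,1],[0,0,0,-5,0.7,0,1],[0,0,0,-8,1.2,0,1],[0,0,0,-11,1.6,0,1],[0,0,0,-14,2.1,0,1],[0,0,0,-17,2.5,0,1],[0,0,0,-20,3,0,1],[0,0,0,-23,3.4,0,1],[0,0,0,-26,3.8,0,1],[0,0,0,-29,4.3,0,1]]}}

```text
t: 34.1
tool_pos: [0.5412, 0.0054, 0.1384]
tcp_rot: [[-0.177, 0.984, -0.003], [0.984, 0.177, 0.001], [0.001, -0.003, -1.0]]
wrist_force: [0.2, -0.2, -0.2]
finger_gap: 0.0268
finger_force: 44.3
```

>>> {"api": "jog_arm", "payload": {"steps": [[0,0,0,-3,0.4,0,1],[0,0,0,-6,0.9,0,1],[0,0,0,-9,1.3,0,1],[0,0,0,-12,1.8,0,1],[0,0,0,-15,2.2,0,1],[0,0,0,-17.5,2.6,0,1],[0,0,0,-18.8,2.8,0,1],[0,0,0,-18.8,2.8,3,1],[0,0,0,-18.8,2.8,5,1],[0,0,0,-18.8,2.8,5,1]]}}

```text
t: 35.1
tool_pos: [0.6007, -0.1722, 0.0861]
tcp_rot: [[-0.177, 0.984, -0.006], [0.984, 0.177, 0.003], [0.005, -0.006, -1.0]]
wrist_force: [-0.6, 0.4, 0.1]
finger_gap: 0.0269
finger_force: 44.3
```

```bash
python3 -c "
from pk import *
print(ctrl.get_state()['finger_gap']); pockets('wrist')
plan([(602,-173.5,19,100.2)])"
```

```text
0.026913564255867804
wrist [586.8 -89.8] [56.3 70.1] 10.0 [207, 13, 89, 112, 6089] 0.0075
wrist [ 657.8 -117.8] [ 50.4 136.4] 10.1 [305, 25, 88, 196, 6748] 0.0075
wrist [ 678.4 -119.2] [10.3 95.7] 10.1 [361, 67, 27, 136, 1422] 0.0075
wrist [ 601.8 -174. ] [52.1 50.7] 10.1 [216, 160, 72, 65, 3931] 0.0076
(602, -173.5, 19, 100.2) rot [-0.003 -0.002  0.   ] cm [-0.1   0.03  6.94]
```

>>> {"api": "jog_arm", "payload": {"steps": [[0,0,0,0,0,2,1],[0,0,0,0,0,4,1],[0,0,0,0,0,6,1],[0,0,0,0,0,6.7,1],[0,0,0,0,0,7,1],[0,0,0,0,0,7,1],[0,0,0,0,0,7,0.1],[0,0,0,0,0,7,-0.1],[0,0,0,0,0,7,-0.1],[0,0,0,0,0,7,-0.1]]}}

```text
t: 36.15
tool_pos: [0.6027, -0.1736, 0.0202]
tcp_rot: [[-0.177, 0.984, 0.0], [0.984, 0.177, -0.0], [-0.0, 0.0, -1.0]]
wrist_force: [0.1, 0.1, 0.9]
finger_gap: 0.0469
finger_force: 0.0
```

>>> {"api": "jog_arm", "payload": {"steps": [[0,0,0,0,0,-1,-0.1],[0,0,0,0,0,-3,-0.1],[0,0,0,0,0,-6,-0.1],[0,0,0,0,0,-10,-0.1],[0,0,0,0,0,-13,-0.1],[0,0,0,0,0,-13,-0.1],[0,0,0,0,0,-13,-0.1],[0,0,0,0,0,-13,-0.1],[0,0,0,0,0,-13,-0.1],[0,0,0,0,0,-13,-0.1]]}}

```text
t: 37.15
tool_pos: [0.6023, -0.1734, 0.1489]
tcp_rot: [[-0.177, 0.984, -0.001], [0.984, 0.177, 0.001], [0.001, -0.001, -1.0]]
wrist_force: [0.2, 0.3, -0.4]
finger_gap: 0.0472
finger_force: 0.0
```

```bash
python3 -c "
from v import *
vial(); st=ctrl.get_state(); print(st['wrist_force'],st['tool_pos'])
plan([(450,-300,180,100)])"
```

```text
cap 1111 rect [ 604.6 -174.6] [27.4 27.1] ang 149.3 pca 104.1 mean [ 604.3 -173.2   66.7] zmax [0.0674 0.069 ]
[ 0.25367813  1.05455426 -0.3924791 ] [ 0.60235351 -0.17346495  0.14912012]
(450, -300, 180, 100) rot [-0.001 -0.001  0.003] cm [ -9.75 -17.24  -3.08]
```

I move the arm aside for a final overview.

>>> {"api": "jog_arm", "payload": {"steps": [[0,0,0,-2,-4,-3,-0.1],[0,0,0,-5,-8,-5,-0.1],[0,0,0,-8,-12,-5,-0.1],[0,0,0,-11,-16,-5,-0.1],[0,0,0,-14,-20,-5,-0.1],[0,0,0,-17,-24,-5,-0.1],[0,0,0,-20,-28,-5,-0.1],[0,0,0,-22,-32,-5,-0.1],[0,0,0,-22,-33,-5,-0.1],[0,0,0,-22,-33,-5,-0.1]]}}

```text
t: 38.2
tool_pos: [0.3155, -0.449, 0.1996]
tcp_rot: [[-0.174, 0.985, -0.0], [0.985, 0.174, 0.001], [0.001, -0.0, -1.0]]
wrist_force: [0.4, -0.4, 0.2]
finger_gap: 0.0468
finger_force: 0.0
```

Run:
```python
from m import *
s=snap('top'); i=s['image'][...,::-1]; j=snap('side')['image'][...,::-1]
cv2.imwrite('pics/fin.png',np.hstack([cv2.resize(i[60:270,90:440],None,fx=1.25,fy=1.25),cv2.resize(j[100:310,90:350],None,fx=1.25,fy=1.25)]))
meas(s,(170,172,203,215),.005,.08,'short'); meas(s,(305,203,335,230),.053,.08,'blackcap')
```

```text
short 332 rect [441.8 152. ] [71.1 28.9] ang 31.3 pca -149.2 mean [440.6 150.5  20.9] zmax [0.0214 0.0268]
blackcap 84 rect [ 446.7 -144.8] [27.3 15.4] ang 88.2 pca 89.4 mean [ 445.9 -144.5   59.9] zmax [0.0601 0.0629]
```

View pics/fin.png

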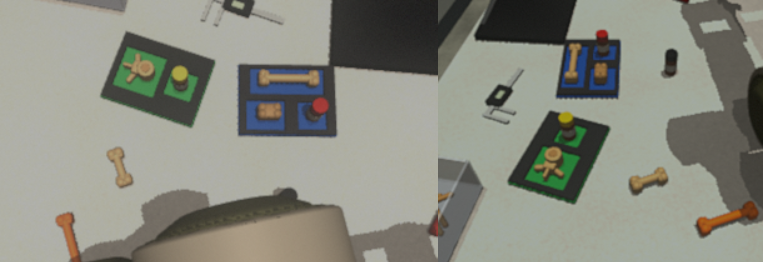

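The overview shows the long bone (288,78), knucklebone (269,111) and red vial (318,107) in the blue tray, and the vertebra (140,70) and yellow vial (180,78) in the green. Both spares are where they started. I hand in.

```bash
python3 -c "
from rig import job
print(job.hand_in())"
```

```text
the job is handed in; nothing more can be done
None
```

Both kits are made up, every piece measured in its pocket with both vials upright, the two spares left in place, and the job was handed in at about 38 s; no verdict was returned.

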